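Stagger the notions trays

ROBOT

A 6-joint arm with a two-finger parallel gripper is mounted at the origin on a cart in front of the work surface, level with it; the furniture and walls round the work are solid. World frame = base frame: x ahead of the robot, y to its left, z up, the work surface at z = 0. Lengths are in mm, angles in rad, forces in N, time in s.
With the tool pointing down it reaches from about 275 to 1000 mm from the base axis. Payload 8.4 kg.
Tool frame: the origin (TCP) lies between the finger pads; the fingertips stand 17 mm ahead of it and the grasp point (between the pads) lies 2 mm behind it (r.tcp_to_tips is the distance from the TCP to the fingertips, in mm); z points along the fingers, y is the line along which they close (so a half turn about z gives the same grasp; the last joint's range is limited). The gripper opens to 85 mm and grips with 20 to 120 N. Pads are 22 mm wide; open, the fingers measure 114 mm over their backs; the gripper's body (76 mm by 85 mm) begins 54 mm behind the grasp point. The pads swing forward as they close: fully open they stand 13 mm farther back than shut.
Start: joints at [1.106, 0.353, 1.633, -0, 1.155, -0.002], TCP at [279.034, 559.257, 224.581] pointing down, gripper open.
Joint ranges: [-2.63, 2.63], [-0.92, 2.1], [0.06, 2.66], [-1.3, 4.44], [0, 2.69], [-3.02, 3.02]. Speed limits (rad/s): [2.22, 2.22, 2.79, 3.14, 3.14, 3.14].

INTERFACE

Orientations are given as [roll, pitch, yaw] about the fixed x, y, z axes, in that order (R = Rz(yaw) Ry(pitch) Rx(roll)).
In Python, from rig import r gives the robot as it stands. The module is installed in compiled form; this text tells all that it offers.
- The arm moves only by the tool apply_moves, never from a script. Its argument "series" is text: rows parted by semicolons, each of 7 numbers parted by spaces: the shift along the tool's x, y, z in cm, then the turn, a rotation vector about the tool's x, y, z in rad, then the gripper's target within -1 to 1 (shut at 1, half-way at 0, fully open at -1). In form: tx ty tz rx ry rz fingers; .... A call has exactly 10 rows; each row shifts and turns the commanded pose from where the row before left it, along the tool's axes as they then stand; what a row does not reach is not made up. A row lasts 1/12 s, in which the tool goes at most 41.7 mm and 7.16 degrees, less where a joint would pass 70% of its speed; a pose out of reach is approached as far as the arm can. A call with a gripper value outside its range is refused whole. The fingers move at their own pace and stop on an object; "squeeze" is the grip in N (left out, the last holds). Time passes only in rows, so rows that do not move let the fingers close, or fill a call up. It gives the time, the measured TCP pose, the force and the opening at its end, in the units of the state.
- r.sense(): the state, without advancing time (a new reading comes with each control period).
- r.grab_frame(name): name is "scene" or "top"; returns the picture (400x640x3 uint8, blue, green, red); there is no depth.
- r.camera_info(name): a dict with "K" (3x3 intrinsics, pixels), "extrinsics" (4x4, takes a point from camera to world coordinates). Camera axes: x right, y down, z forward; pixel columns grow to the right and rows downward; lengths in mm; the calibration is good to about 2 mm. A picture is of the moment at which its call begins. camera_info takes no time and is no camera call.
- r.sign_off(): hands the job in, once; it reports no verdict.
The state is a dict: "clock": time; "qpos": joint angles; "qvel": joint speeds; "joint_efforts": joint torques, N m; "eef_pos": TCP position; "tcp_rot": TCP orientation; "contact_force": force on the tool from outside, world axes, zero at the start; "wrist_torque": the same for the moment, N m; "opening": opening from 0.0 (shut) to 1.0 (fully open).
Only numpy, scipy, OpenCV 4.12 (cv2) and the standard library are available. Lean on these libraries where they do the work, as an engineer would, in place of code of your own. Each camera call takes 0.05 s, during which the arm holds its last target. There are 200 camera calls.

TASK

Take the blue and the green notions tray out of the low wooden box and stack them, staggered, in the wire stand. The blue one goes first, fully seated on the white bottom tray and shifted one pocket along so that it leaves the pocket with the red clip uncovered and overhangs at the other end; the green one goes on the blue one, shifted one pocket back the other way, so that it stands straight above the white tray. Leave the clips in their pockets, and leave the two thread spools and the glue stick standing where they are.

Things in the scene. Friction and masses are not known exactly. Their poses are not given: they have to be found in the camera images.
- stand: Fixed stacking stand: wooden board 216 (x) x 86 (y) x 6 mm, a white tray fixed on its middle between two wire fences. Origin: centre of the board's underside, on the table; x is the long axis, roughly left-right for the robot. Fully seated trays have their origins at height 32 mm (first) and 58 mm (second) in this frame.
- bottom_tray (a point): Centre of the underside of the stand's fixed white tray (same shape as the loose ones), 6 mm above the board's underside, axes as the stand; its rim is 36 mm above the table, its pockets are centred at x = -40, 0, +40 mm.
- fence (a point): Middle of the top wire of the fence at +y of the stand. Steel wire fences run along the stand's x at y = +-35 mm, x = -105 to +105, wire radius 3, top 82 mm above the table: 64 mm free between them, 4 mm on each side of a tray, so fingers do not fit beside a tray's long walls there; hold it by its cross walls instead.
- garage: Fixed low wooden box 90 (x) x 218 (y) x 44 mm high, open at its -x side (toward the robot). Origin: centre of its underside. Roof's underside at 38 mm. Two bays centred at y = -53 and +53 mm, 66 mm free between guides, a tray in each (which is which varies), lying on the table.
- front_edge (a point): Middle of the open front edge of the garage, at its x = -45 mm, on the table. Each tray's near end sticks out 45 to 55 mm beyond this edge, 50 mm free between the two ends; the rest, with the cross walls, is under the roof until the tray is drawn out along the garage's -x.
- blue_tray: Loose blue open tray, three pockets in a row along its x: 123 (x) x 56 (y) x 30 mm high, 0.07 to 0.14 kg, same either way round. Origin: centre of its underside, z up. Walls 3 mm, all up to the rim: ends at x = +-60, two cross walls at x = +-20 (43 mm over both, can be gripped together from the end pockets), long walls at y = +-26.5. Pocket floor at height 7 mm, pockets 37 x 50 mm.
- green_tray: Loose green tray, same shape as the blue one. Under each pocket of a tray is a foot pad 32 x 45 mm, 4 mm high, that drops into a pocket of the tray below with 2.5 mm play all round; the underside beside the pads then rests on the rim below. So trays stack 26 mm apart, shifted by whole pockets of 40 mm. Origin and axes as the blue tray.
- red_clip: small red plastic fabric clip, 12 x 27 x 11 mm high, lying loose in one end pocket of the stand's white tray (which end varies). Origin: centre of its underside.
- yellow_clip: small yellow plastic fabric clip, 12 x 27 x 11 mm high, lying loose in the other end pocket. Origin: centre of its underside.
- grey_spool: light grey thread spool, 36 mm across, 64 mm high, on the table in front of the garage, 240 to 270 mm before its middle. Origin: centre of its underside, stands upright. A bystander: leave it standing where it is.
- red_spool: red thread spool, 30 mm across, 52 mm high, on the table close to the stand, on the robot's side of it. Origin: centre of its underside, stands upright. A bystander: leave it standing where it is.
- glue_stick: orange glue stick, 22 mm across, 90 mm high, on the table just right of the garage. Origin: centre of its underside, stands upright. A bystander: leave it standing where it is.
Not all that is in view belongs to the job. Of the things that look like the green_tray, the smaller one is meant.

How it is judged:
By the outcome, as a careful person would: the job done as asked, in the order asked, and still so for the second after the job is handed in, with the robot touching nothing.
It also fails if it takes over 72 s, if anything falls off the work surface, if the arm or the gripper's body presses on something with over 40 N, if the wrist force passes 120 N, or if a joint passes its speed limit or range.

## Working session

There is one attempt and no reset: what is moved stays moved. The work goes in short steps, Python scripts to look and compute and a tool call to move; the robot and the scene stay as the last step left them, time stands still between calls to the robot, and variables do not carry over. Pictures are saved under pics/ and viewed, on a budget of 10 in all, crops included, one or two more only if the job needs it, and the job is handed in when it is done.

Besides the shell and the picture viewer there is one more tool, called as name(argument=value, ...), one argument or row to a line, values as JSON. apply_moves: Moves the arm, as the interface text tells. Its arguments: {"type":"object","properties":{"series":{"type":"string"},"squeeze":{"type":"number"}},"required":["series"]}

```bash
mkdir -p pics
python3 - <<'E'
from rig import r
import cv2,numpy as np
np.set_printoptions(precision=3,suppress=True)
for n in("scene","top"):
    f=r.grab_frame(n); cv2.imwrite(f"pics/{n}0.png",f); c=r.camera_info(n); print(n,np.array(c["K"]),np.array(c["extrinsics"]))
print(r.sense(),r.tcp_to_tips)
E
```

```text
scene [[367.128   0.    322.879]
 [  0.    367.128 197.645]
 [  0.      0.      1.   ]] [[   0.574   -0.548    0.609   58.795]
 [  -0.819   -0.393    0.418 -401.362]
 [   0.01    -0.739   -0.674  728.383]
 [   0.       0.       0.       1.   ]]
top [[432.489   0.    320.571]
 [  0.    432.489 195.79 ]
 [  0.      0.      1.   ]] [[  -0.017   -0.995    0.1    527.791]
 [  -1.       0.017   -0.001  -34.314]
 [  -0.001   -0.1     -0.995 1285.82 ]
 [   0.       0.       0.       1.   ]]
{'clock': 0.1, 'qpos': array([ 1.106,  0.354,  1.634,  0.   ,  1.155, -0.002]), 'qvel': array([-0.001, -0.   , -0.002,  0.001, -0.001, -0.001]), 'joint_efforts': array([ -0.001, -60.635, -34.282,  -0.   ,   0.004,   0.   ]), 'eef_pos': array([278.822, 558.883, 223.928]), 'tcp_rot': array([-3.14 , -0.   ,  2.679]), 'contact_force': array([0.603, 0.755, 0.56 ]), 'wrist_torque': array([ 0.038, -0.008,  0.012]), 'opening': 0.9986700384242178} 17.0
```

View pics/scene0.png

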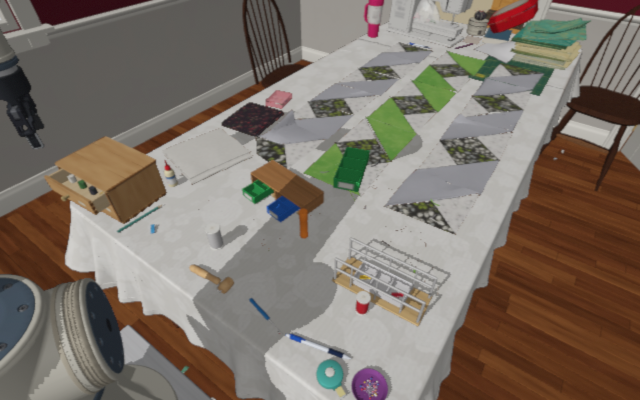

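View pics/top0.png

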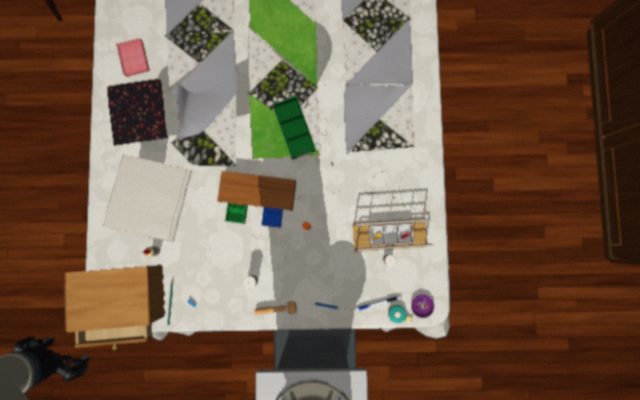

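The scene view shows the garage at (287,185), green end (257,190), blue end (283,208), glue (304,222), grey spool (214,235), stand (390,280) and red spool (362,302). In the top view the garage is at (257,190), with the stand at (391,235). I'll zoom in with a mosaic.

Run:
```python
import cv2,numpy as np
s=cv2.imread("pics/scene0.png");t=cv2.imread("pics/top0.png")
def crop(im,x,y,w,h): return cv2.resize(im[y:y+h,x:x+w],(400,300),interpolation=cv2.INTER_CUBIC)
a=np.hstack([crop(s,235,145,100,75),crop(s,325,235,130,97)])   # 4x ; 3.08x
b=np.hstack([crop(t,212,160,100,75),crop(t,342,180,100,75)])  # 4x
cv2.imwrite("pics/m0.png",np.vstack([a,b]))
```

```text
(no output)
```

View pics/m0.png

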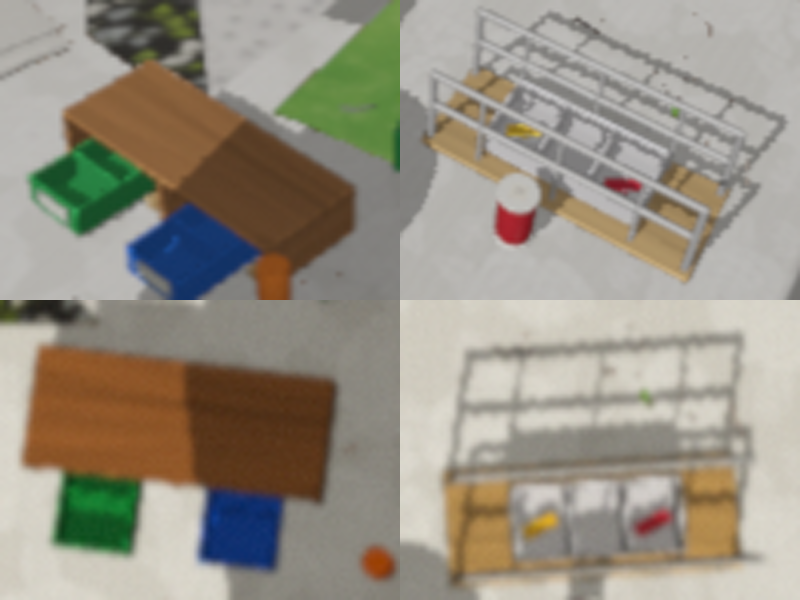

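The mosaic shows the green tray in the left bay and the blue in the right. The red clip is in the white tray's right pocket (-y world), about top px (505,230), and the yellow one is in its left pocket. So blue shifts toward +y. Next I'll measure poses.

```bash
cat > h.py <<'E'
from rig import r
import cv2,numpy as np
np.set_printoptions(precision=3,suppress=True)
def cast(n,p,z):
    c=r.camera_info(n);K=np.array(c["K"]);E=np.array(c["extrinsics"])
    p=np.atleast_2d(np.asarray(p,float));d=np.c_[p,np.ones(len(p))]@np.linalg.inv(K).T@E[:3,:3].T
    o=E[:3,3];return (o+d*((z-o[2])/d[:,2])[:,None])[:,:2]
def proj(n,P):
    c=r.camera_info(n);K=np.array(c["K"]);E=np.array(c["extrinsics"])
    q=(np.atleast_2d(P)-E[:3,3])@E[:3,:3]@K.T;return q[:,:2]/q[:,2:]
def mask(im,lo,hi,roi):
    h=cv2.cvtColor(im,cv2.COLOR_BGR2HSV);m=cv2.inRange(h,lo,hi);x,y,w,k=roi
    z=np.zeros_like(m);z[y:y+k,x:x+w]=m[y:y+k,x:x+w];return z
def big(m):
    cs=cv2.findContours(m,cv2.RETR_EXTERNAL,cv2.CHAIN_APPROX_NONE)[0];return max(cs,key=cv2.contourArea)
def rect(n,im,lo,hi,roi,z):
    c=big(mask(im,lo,hi,roi))[:,0].astype(np.float32)
    w=cast(n,c,z).astype(np.float32);return cv2.minAreaRect(w),c
E
python3 - <<'E'
from h import *
t=cv2.imread("pics/top0.png");s=cv2.imread("pics/scene0.png")
for k,lo,hi,roi,z in [("garage",(5,90,60),(22,255,255),(212,165,90,47),44),("green",(45,90,30),(80,255,255),(215,195,40,35),30),
  ("blue",(100,90,30),(130,255,255),(255,195,40,40),30),("glue",(3,150,120),(18,255,255),(296,215,20,20),90),
  ("yellow",(18,150,120),(32,255,255),(365,225,30,25),15),("redclip",(0,120,60),(179,255,255),(396,225,20,20),15),("board",(10,60,90),(25,255,255),(345,200,95,60),6)]:
    q,c=rect("top",t,lo,hi,roi,z);print(k,np.array(q[0]),np.array(q[1]),q[2],"bbox",cv2.boundingRect(c.astype(int)));print(cv2.boxPoints(q).tolist() if k in("garage","green","blue","board") else "")
# white tray rim corners by eye (top mosaic 4x, crop origin 342,180)
p=np.array([(510,485),(680,478),(686,557),(512,560)],float)-[400,300];print("rim",cast("top",p/4+[342,180],36))
print("garage eye",cast("top",np.array([(38,46),(335,80),(322,200),(23,165)])/4+[212,160],44))
print("grey spool",cast("top",(251,281),64),cast("scene",(214,228),64)," red spool",cast("top",(391,259),52))
E
```

```text
garage [672.094 149.663] [216.867  89.104] 82.27085876464844 bbox (218, 171, 78, 39)
[[613.3638916015625, 48.20655059814453], [701.6583251953125, 36.222938537597656], [730.8248291015625, 251.11959838867188], [642.5303955078125, 263.10321044921875]]
green [607.716 211.058] [54.952 50.661] 82.69186401367188 bbox (226, 204, 21, 19)
[[579.0963134765625, 187.02735900878906], [629.345703125, 180.58299255371094], [636.3359375, 235.0886688232422], [586.0865478515625, 241.5330352783203]]
blue [594.227 106.747] [54.42  52.164] 81.9071044921875 bbox (262, 208, 21, 19)
[[564.57470703125, 83.47943115234375], [616.2191162109375, 76.13587951660156], [623.8802490234375, 130.013671875], [572.23583984375, 137.3572235107422]]
glue [566.432   5.337] [17.585 15.578] 44.15920639038086 bbox (303, 222, 7, 7)

yellow [ 534.578 -198.443] [ 6.487 21.035] 25.356311798095703 bbox (374, 234, 7, 5)

redclip [ 538.085 -307.167] [ 5.864 52.556] 87.82077026367188 bbox (413, 225, 3, 19)

board [ 533.701 -237.444] [ 82.504 216.682] 0.7982984185218811 bbox (353, 221, 74, 31)
[[490.9437255859375, -129.6883544921875], [493.962646484375, -346.3492431640625], [576.458251953125, -345.19976806640625], [573.4393310546875, -128.53887939453125]]
rim [[ 562.235 -175.21 ]
 [ 565.214 -297.926]
 [ 508.547 -300.092]
 [ 508.5   -175.14 ]]
garage eye [[727.751 250.715]
 [699.237  35.507]
 [612.359  45.816]
 [641.243 260.999]]
grey spool [[414.903 162.113]] [[412.917 164.272]]  red spool [[ 468.46  -231.554]]
```

```bash
cat >> h.py <<'E'
def plan(x,y,z,yaw,n,start=None):
    s=r.sense();p=np.array(s["eef_pos"]) if start is None else np.array(start[:3],float)
    a=s["tcp_rot"][2] if start is None else start[3]
    dy=(yaw-a+np.pi)%(2*np.pi)-np.pi; d=(np.array([x,y,z])-p)/n
    print("clock",s["clock"],"pos",s["eef_pos"],"rot",s["tcp_rot"],"F",s["contact_force"],"open",s["opening"],"dyaw",dy)
    for i in range(n):
        b=a+dy*i/n;c,q=np.cos(b),np.sin(b)
        print("%.2f %.2f %.2f 0 0 %.4f"%((c*d[0]+q*d[1])/10,(q*d[0]-c*d[1])/10,-d[2]/10,-dy/n),end="; ")
    print()
E
python3 -c "
from h import *
plan(568.5,110.3,120,1.436,17,start=(278.8,558.9,304,2.679))"
```

```text
clock 0.1 pos [278.822 558.883 223.928] rot [-3.14  -0.     2.679] F [0.603 0.755 0.56 ] open 0.9986700384242178 dyaw -1.2429999999999999
-2.70 -1.60 1.08 0 0 0.0731; -2.81 -1.40 1.08 0 0 0.0731; -2.91 -1.19 1.08 0 0 0.0731; -2.99 -0.97 1.08 0 0 0.0731; -3.05 -0.75 1.08 0 0 0.0731; -3.10 -0.53 1.08 0 0 0.0731; -3.13 -0.30 1.08 0 0 0.0731; -3.14 -0.07 1.08 0 0 0.0731; -3.14 0.16 1.08 0 0 0.0731; -3.12 0.39 1.08 0 0 0.0731; -3.08 0.61 1.08 0 0 0.0731; -3.03 0.84 1.08 0 0 0.0731; -2.96 1.06 1.08 0 0 0.0731; -2.87 1.27 1.08 0 0 0.0731; -2.77 1.48 1.08 0 0 0.0731; -2.66 1.67 1.08 0 0 0.0731; -2.53 1.86 1.08 0 0 0.0731;
```

apply_moves(
  series="0 0 -4 0 0 0 0.3; 0 0 -4 0 0 0 0.3; -2.7 -1.6 0 0 0 0.073 0.3; -2.8 -1.4 0 0 0 0.073 0.3; -2.9 -1.2 0 0 0 0.073 0.3; -3 -1 1 0 0 0.073 0.3; -3.05 -0.75 1 0 0 0.073 0.3; -3.1 -0.5 1 0 0 0.073 0.3; -3.1 -0.3 1 0 0 0.073 0.3; -3.1 -0.1 1 0 0 0.073 0.3",
  squeeze=40,
)

```text
clock: 0.93
eef_pos: [415.2, 347.0, 253.9]
tcp_rot: [-3.141, 0.0, 2.091]
contact_force: [0.2, 0.3, -0.1]
opening: 0.35
```

```bash
python3 -c "
from h import *
plan(568.5,110.3,110,1.436,9)"
```

```text
clock 0.9333 pos [415.165 347.01  253.923] rot [-3.141  0.     2.091] F [ 0.241  0.292 -0.15 ] open 0.3496360042989829 dyaw -0.6553351669158007
-3.13 0.17 1.60 0 0 0.0728; -3.11 0.40 1.60 0 0 0.0728; -3.07 0.62 1.60 0 0 0.0728; -3.02 0.84 1.60 0 0 0.0728; -2.95 1.06 1.60 0 0 0.0728; -2.86 1.27 1.60 0 0 0.0728; -2.76 1.48 1.60 0 0 0.0728; -2.65 1.68 1.60 0 0 0.0728; -2.52 1.86 1.60 0 0 0.0728;
```

apply_moves(
  series="-3.1 0.2 1.6 0 0 0.073 0.3; -3.1 0.4 1.6 0 0 0.073 0.3; -3.1 0.6 1.6 0 0 0.073 0.3; -3.0 0.85 1.6 0 0 0.073 0.3; -2.95 1.05 1.6 0 0 0.073 0.3; -2.85 1.3 1.6 0 0 0.073 0.3; -2.75 1.5 1.6 0 0 0.073 0.3; -2.65 1.7 1.6 0 0 0.073 0.3; -2.5 1.85 1.6 0 0 0.073 0.3; 0 0 0 0 0 0 0.3",
)

```text
clock: 1.77
eef_pos: [570.0, 108.8, 107.5]
tcp_rot: [-3.139, 0.002, 1.431]
contact_force: [-0.9, -0.1, 0.8]
opening: 0.354
```

```bash
python3 -c "
from h import *
plan(568.5,110.3,27,1.436,1)"
```

```text
clock 1.7667 pos [569.977 108.776 107.471] rot [-3.139  0.002  1.431] F [-0.909 -0.101  0.832] open 0.3541410991740654 dyaw 0.005178776207691804
0.13 -0.17 8.05 0 0 -0.0052;
```

apply_moves(
  series="0.13 -0.17 1.5 0 0 -0.005 0.3; 0 0 2 0 0 0 0.3; 0 0 2 0 0 0 0.3; 0 0 1.5 0 0 0 0.3; 0 0 1 0 0 0 0.3; 0 0 0 0 0 0 0.3; 0 0 0 0 0 0 1; 0 0 0 0 0 0 1; 0 0 0 0 0 0 1; 0 0 0 0 0 0 1",
)

```text
clock: 2.6
eef_pos: [568.4, 114.7, 31.6]
tcp_rot: [3.14, -0.001, 1.443]
contact_force: [0.5, -0.0, -0.1]
opening: -0.001
```

Run:
```python
from h import *
s=r.grab_frame("scene");t=r.grab_frame("top")
cv2.imwrite("pics/m1.png",np.hstack([cv2.resize(s[120:245,210:340],(400,385)),cv2.resize(t[150:246,207:307],(400,385))]))
plan(568.5,110.3,27,1.436,1)
```

```text
clock 2.7 pos [568.139 114.655  31.284] rot [ 3.141 -0.     1.443] F [-0.33   0.078 -0.47 ] open -0.0007522754828102458 dyaw -0.006753068792895167
-0.43 0.09 0.43 0 0 0.0068;
```

View pics/m1.png

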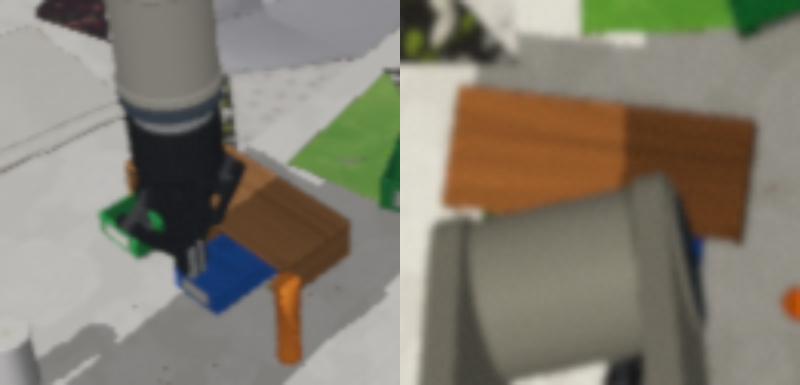

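The scene half shows shut fingers at crop (192,258), near the blue end. An opening of 0 suggests the wall isn't between them, so I'll cross-check with the scene camera.

Run:
```python
from h import *
print("sc rim left,near:",cast("scene",np.array([(130,246),(178,290)])/4+[235,145],30))
P=proj("scene",[(568.4,114.7,14),(568.4,114.7,31),(564.5,83.5,30),(572,137.4,30)]);print("proj in crop:",(P-[210,120])*[400/130,385/125])
s=r.grab_frame("scene");q,c=rect("scene",s,(100,90,30),(130,255,255),(255,170,60,60),30)
ap=cv2.approxPolyDP(c.astype(np.int32),2,True)[:,0];print(ap.tolist(),cast("scene",ap,30))
cv2.imwrite("pics/m2.png",cv2.resize(s[170:230,250:330],(800,600),interpolation=cv2.INTER_CUBIC));print(r.sense()["eef_pos"],r.sense()["clock"])
```

```text
sc rim left,near: [[571.544 134.539]
 [558.197  80.576]]
proj in crop: [[193.034 290.345]
 [191.454 276.682]
 [215.94  294.682]
 [174.841 264.84 ]]
[[282, 196], [277, 199], [277, 206], [273, 210], [267, 207], [267, 211], [270, 209], [280, 221], [299, 208]] [[627.801 129.761]
 [609.964 133.108]
 [588.212 114.678]
 [569.861 113.298]
 [569.255 134.336]
 [557.474 123.945]
 [568.078 122.481]
 [549.043  71.188]
 [617.126  60.72 ]]
[568.007 114.623  31.132] 2.75
```

View pics/m2.png

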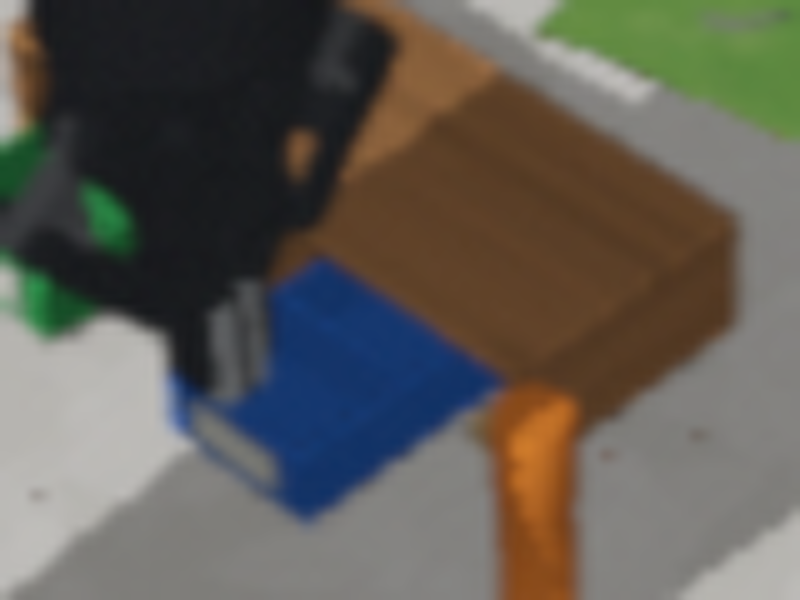

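The picture shows the fingers at (225,340) ending at the rim line (225,400) with the label uncovered. They are probably inside the pocket, right behind the end wall. A gentle pull will tell.

apply_moves(
  series="0 -0.3 0 0 0 0 1; 0 -0.3 0 0 0 0 1; 0 -0.3 0 0 0 0 1; 0 -0.3 0 0 0 0 1; 0 -0.3 0 0 0 0 1; 0 -0.5 0 0 0 0 1; 0 -0.5 0 0 0 0 1; 0 -0.5 0 0 0 0 1; 0 0 0 0 0 0 1; 0 0 0 0 0 0 1",
)

```text
clock: 3.58
eef_pos: [537.6, 118.4, 30.6]
tcp_rot: [-3.142, 0.0, 1.443]
contact_force: [-0.3, -0.4, 0.8]
opening: -0.003
```

Run:
```python
from h import *
s=r.grab_frame("scene")
cv2.imwrite("pics/m3.png",cv2.resize(s[170:230,250:330],(640,480),interpolation=cv2.INTER_CUBIC));S=r.sense();print(S["eef_pos"],S["contact_force"],S["opening"])
```

```text
[538.02  118.451  30.682] [-0.233  0.368  0.725] -0.001594633842610573
```

View pics/m3.png

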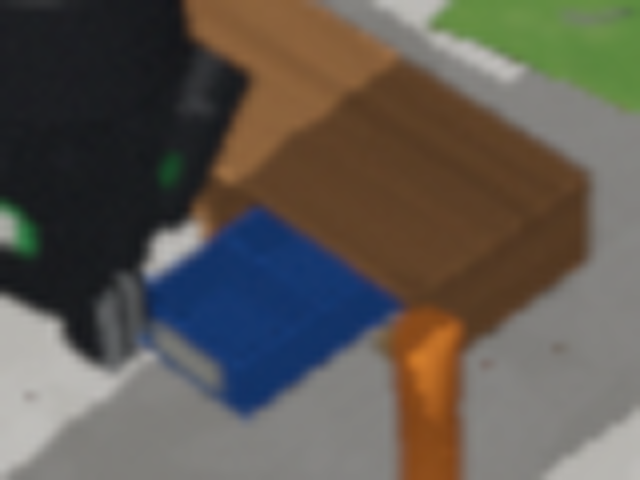

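The tray didn't move: the fingers, now at m3 (115,360), passed above the rim. I'll check the real tip height.

Run:
```python
from h import *
for z in (0,14,31,45): print(z,(proj("scene",[(538,118.4,z)])-[250,170])*8)
```

```text
0 [[118.342 430.153]]
14 [[114.336 401.49 ]]
31 [[109.369 365.944]]
45 [[105.19  336.039]]
```

apply_moves(
  series="0 -0.5 0.3 0 0 0 1; 0 -0.3 0.3 0 0 0 1; 0 0 0.2 0 0 0 1; 0 0 0.2 0 0 0 1; 0 0 0 0 0 0 1; 0 0 0 0 0 0 1; 0 0 0 0 0 0 1; 0 0 0 0 0 0 1; 0 0 0 0 0 0 1; 0 0 0 0 0 0 1",
)

```text
clock: 4.47
eef_pos: [530.1, 119.4, 20.7]
tcp_rot: [3.141, -0.0, 1.443]
contact_force: [0.1, -0.7, -0.5]
opening: 0.002
```

Run:
```python
from h import *
s=r.grab_frame("scene");S=r.sense();p=S["eef_pos"];print(p,S["contact_force"],S["opening"],S["clock"])
c=s[185:230,245:305];im=cv2.resize(c,(800,600),interpolation=cv2.INTER_CUBIC)
for z,col in((p[2],(0,0,255)),(p[2]-17,(0,255,255))):
    q=(proj("scene",[(p[0],p[1],z)])[0]-[245,185])*[800/60,600/45];print(z,q);cv2.circle(im,tuple(int(v) for v in q),4,col,-1)
cv2.imwrite("pics/m4.png",im)
```

```text
[530.111 119.393  20.657] [-0.253  0.181  0.257] 0.0010678339655262495 4.5167
20.656815727609644 [223.887 466.962]
3.6568157276096436 [232.433 525.395]
```

View pics/m4.png

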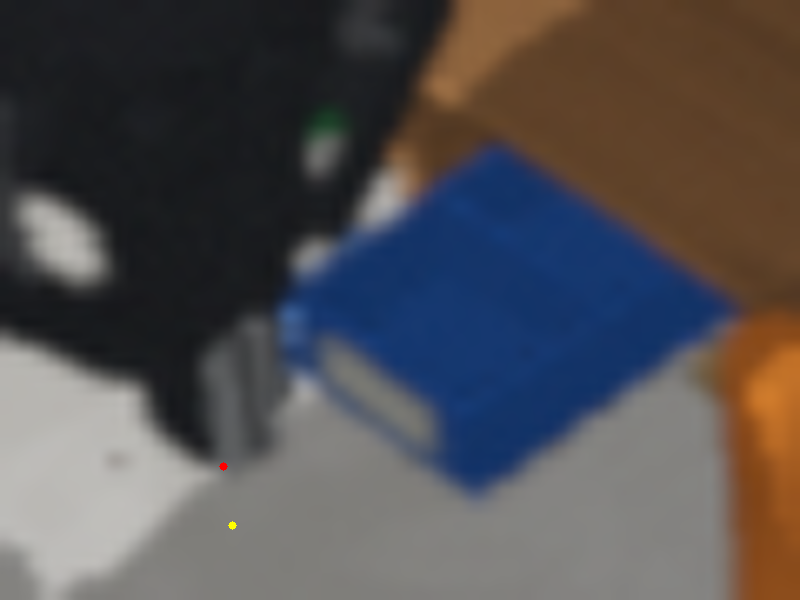

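The tips (235,465) coincide with the reported TCP point (red dot) instead of lying 17 mm below it. I'll confirm carefully by contact with the table.

apply_moves(
  series="0 0 0.1 0 0 0 1; 0 0 0.1 0 0 0 1; 0 0 0.1 0 0 0 1; 0 0 0.1 0 0 0 1; 0 0 0.1 0 0 0 1; 0 0 0.1 0 0 0 1; 0 0 0 0 0 0 1; 0 0 0 0 0 0 1; 0 0 0 0 0 0 1; 0 0 0 0 0 0 1",
)

```text
clock: 5.35
eef_pos: [530.0, 119.4, 14.6]
tcp_rot: [3.142, -0.0, 1.443]
contact_force: [0.3, 1.0, -0.2]
opening: -0.005
```

apply_moves(
  series="0 0 0.1 0 0 0 1; 0 0 0.1 0 0 0 1; 0 0 0.1 0 0 0 1; 0 0 0.1 0 0 0 1; 0 0 0.1 0 0 0 1; 0 0 0.1 0 0 0 1; 0 0 0.1 0 0 0 1; 0 0 0.1 0 0 0 1; 0 0 0 0 0 0 1; 0 0 0 0 0 0 1",
)

```text
clock: 6.18
eef_pos: [530.0, 119.4, 6.5]
tcp_rot: [-3.141, 0.0, 1.443]
contact_force: [0.4, -0.1, 0.1]
opening: 0.001
```

apply_moves(
  series="0 0 0.1 0 0 0 1; 0 0 0.1 0 0 0 1; 0 0 0.1 0 0 0 1; 0 0 0.1 0 0 0 1; 0 0 0 0 0 0 1; 0 0 0 0 0 0 1; 0 0 0 0 0 0 1; 0 0 0 0 0 0 1; 0 0 0 0 0 0 1; 0 0 0 0 0 0 1",
)

```text
clock: 7.02
eef_pos: [530.1, 119.4, 2.6]
tcp_rot: [3.141, -0.0, 1.443]
contact_force: [0.6, -0.3, 0.5]
opening: 0.002
```

The tips are at the reported TCP height: no contact even at z = 2.6, so the stated 17 mm doesn't apply here. From now on I'll treat the reported z as the tip height.

apply_moves(
  series="0 0 -3 0 0 0 0.3; 0 0 -3 0 0 0.007 0.3; -0.2 1.9 0 0 0 0 0.3; -0.2 2 0 0 0 0 0.3; 0 0 2 0 0 0 0.3; 0 0 2 0 0 0 0.3; 0 0 1.2 0 0 0 0.3; 0 0 0 0 0 0 1; 0 0 0 0 0 0 1; 0 0 0 0 0 0 1",
)

```text
clock: 7.85
eef_pos: [568.3, 110.3, 11.1]
tcp_rot: [3.141, -0.0, 1.436]
contact_force: [-0.7, 0.1, -1.6]
opening: 0.018
```

apply_moves(
  series="0 0 0 0 0 0 1; 0 -0.5 0 0 0 0 1; 0 -1 0 0 0 0 1; 0 -1 0 0 0 0 1; 0 -1 0 0 0 0 1; 0 -1 0 0 0 0 1; 0 -1 0 0 0 0 1; 0 -1 0 0 0 0 1; 0 -1 0 0 0 0 1; 0 -0.5 0 0 0 0 1",
)

```text
clock: 8.68
eef_pos: [487.2, 121.1, 10.6]
tcp_rot: [-3.141, 0.0, 1.436]
contact_force: [0.4, -0.2, -1.3]
opening: 0.018
```

Run:
```python
from h import *
s=r.grab_frame("scene");t=r.grab_frame("top");S=r.sense();print(S["eef_pos"],S["contact_force"],S["opening"])
cv2.imwrite("pics/m5.png",np.hstack([cv2.resize(s[160:260,205:335],(520,400)),cv2.resize(t[150:250,230:300],(280,400))]))
```

```text
[487.569 121.05   10.59 ] [-0.259  0.499  0.198] 0.0223198218551054
```

View pics/m5.png

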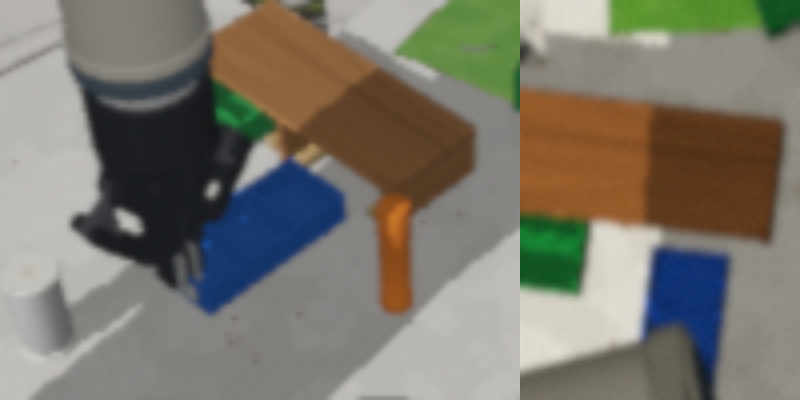

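The blue tray is drawn clear of the garage; its far end shows at the right half (690,250). Next I'll regrip it on its cross walls.

apply_moves(
  series="0 0 0 0 0 0 0.5; 0 0 0 0 0 0 0.4; 0 0 -2.5 0 0 0 0.3; 0 0 -3 0 0 0 -0.5; 0 2 0 0 0 0 -0.5; 0 2 0 0 0 0 -0.5; 0 2 0 0 0 0 -0.5; 0 0 0 0 0 0 -0.5; 0 0 0 0 0 0 -0.5; 0 0 0 0 0 0 -0.5",
)

```text
clock: 9.62
eef_pos: [547.6, 112.7, 65.2]
tcp_rot: [-3.14, 0.0, 1.435]
contact_force: [-0.1, 0.4, 0.3]
opening: 0.751
```

Run:
```python
from h import *
t=r.grab_frame("top");S=r.sense();print(S["eef_pos"],S["tcp_rot"],S["opening"])
c=big(mask(t,(100,90,30),(130,255,255),(250,190,60,60)))
w=cast("top",c[:,0],30);g=np.array([.991,-.1345]);print("far end along",(w@g).max()+1.5,"side",np.sort(w@[.1345,.991])[[0,-1]],"TCP",S["eef_pos"][:2]@g,S["eef_pos"][:2]@[.1345,.991])
```

```text
[547.321 112.73   65.166] [-3.14   0.     1.436] 0.7474901759966224
far end along 590.0590824790306 side [159.059 169.193] TCP 527.232495131186 185.33008684290596
```

apply_moves(
  series="0 0.1 2 0 0 0 -0.5; 0 0 2 0 0 0 -0.5; 0 0 1.2 0 0 0 -0.5; 0 0 0.4 0 0 0 -0.5; 0 0 0 0 0 0 -0.5; 0 0 0 0 0 0 0.3; 0 0 0 0 0 0 0.3; 0 0 0 0 0 0 0.3; 0 0 0 0 0 0 0.3; 0 0 0 0 0 0 0.3",
)

```text
clock: 10.5
eef_pos: [550.0, 112.9, 10.6]
tcp_rot: [3.14, -0.001, 1.436]
contact_force: [-1.9, -0.2, 6.2]
opening: 0.489
```

apply_moves(
  series="0 0 -1 0 0 0 0.3; 0 0 -3 0 0 0 0.3; 0 0 -3.5 0 0 0 0.3; 0 0 -3.5 0 0 0 0.3; 0 0 -3.5 0 0 0.1 0.3; -1.5 0 0 0 0 0.12 0.3; -2.5 0 0 0 0 0.12 0.3; -2.5 0 0 0 0 0.12 0.3; 0 0 0 0 0 0 0.3; 0 0 0 0 0 0 0.3",
)

```text
clock: 11.33
eef_pos: [525.1, 51.7, 155.2]
tcp_rot: [3.141, -0.0, 0.975]
contact_force: [0.4, -0.5, -1.1]
opening: 0.494
```

```bash
python3 -c "
from h import *
plan(534.4,-197,155,0.014,9)"
```

```text
clock 11.3333 pos [525.103  51.671 155.226] rot [ 3.141 -0.     0.975] F [ 0.447 -0.536 -1.07 ] open 0.4941252956945871 dyaw -0.9609687258011936
-2.23 1.64 0.00 0 0 0.1068; -2.04 1.86 0.00 0 0 0.1068; -1.83 2.07 0.00 0 0 0.1068; -1.60 2.25 0.00 0 0 0.1068; -1.35 2.41 0.00 0 0 0.1068; -1.09 2.54 0.00 0 0 0.1068; -0.81 2.64 0.00 0 0 0.1068; -0.52 2.72 0.00 0 0 0.1068; -0.23 2.76 0.00 0 0 0.1068;
```

apply_moves(
  series="-2.25 1.65 0 0 0 0.107 0.3; -2.05 1.85 0 0 0 0.107 0.3; -1.85 2.05 0 0 0 0.107 0.3; -1.6 2.25 0 0 0 0.107 0.3; -1.35 2.4 0 0 0 0.107 0.3; -1.1 2.55 0 0 0 0.107 0.3; -0.8 2.65 0 0 0 0.107 0.3; -0.5 2.7 0 0 0 0.107 0.3; -0.25 2.75 0 0 0 0.107 0.3; 0 0 0 0 0 0 0.3",
)

```text
clock: 12.17
eef_pos: [535.6, -199.8, 155.0]
tcp_rot: [3.14, -0.002, 0.007]
contact_force: [0.4, -0.2, -1.7]
opening: 0.493
```

apply_moves(
  series="0 0 0 0 0 0 0.3; 0 0 0 0 0 0 0.3; 0 0 0 0 0 0 0.3; 0 0 0 0 0 0 0.3; 0 0 0 0 0 0 0.3; 0 0 0 0 0 0 0.3; 0 0 0 0 0 0 0.3; 0 0 0 0 0 0 0.3; 0 0 0 0 0 0 0.3; 0 0 0 0 0 0 0.3",
)

```text
clock: 13.0
eef_pos: [534.4, -196.1, 154.6]
tcp_rot: [3.142, 0.0, 0.013]
contact_force: [0.2, -0.6, -1.9]
opening: 0.493
```

Run:
```python
from h import *
s=r.grab_frame("scene");t=r.grab_frame("top");plan(534.4,-197,155,0.014,1)
cv2.imwrite("pics/m6.png",np.hstack([cv2.resize(s[190:320,330:460],(400,400)),cv2.resize(t[170:270,340:440],(400,400))]))
```

```text
clock 13.1 pos [ 534.415 -196.185  154.58 ] rot [-3.142  0.     0.013] F [-0.811  0.184 -0.668] open 0.48593237521094246 dyaw 0.0012683151144914362
-0.00 0.08 -0.04 0 0 -0.0013;
```

View pics/m6.png

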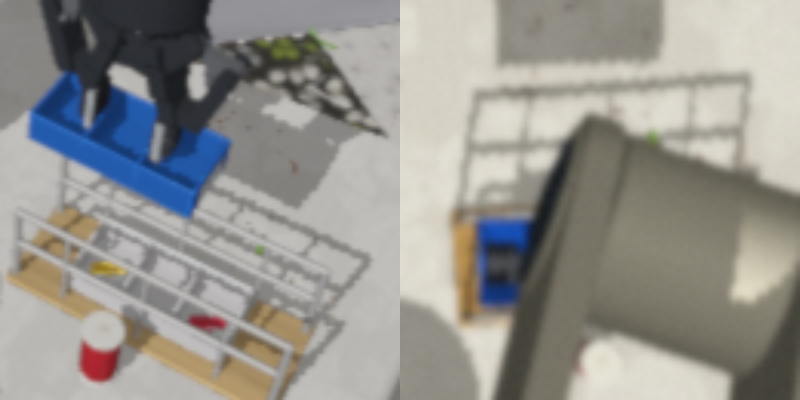

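The picture shows blue held level above the stand, with the clips in place and the red spool standing. I'll refine the stand's x numerically from both cameras before lowering.

Run:
```python
from h import *
t=cv2.imread("pics/top0.png");s=cv2.imread("pics/scene0.png")
def colf(im,n,roi,z,lo=(8,60,80),hi=(25,255,255)):
    m=mask(im,lo,hi,roi);pts=[]
    for x in range(roi[0],roi[0]+roi[2]):
        ys=np.where(m[:,x])[0]
        if len(ys)>1:pts.append((x,ys.max()+.5))
    w=cast(n,pts,z);
    k=np.ones(len(w),bool)
    for _ in range(4):
        f=np.polyfit(w[k,1],w[k,0],1);k=np.abs(np.polyval(f,w[:,1])-w[:,0])<2.5
    print(n,"near edge x at y=-237:",np.polyval(f,-237),"slope",f[0],k.sum(),len(w),w[:,1].min(),w[:,1].max())
colf(t,"top",(350,215,80,45),6);colf(s,"scene",(333,255,90,75),0);colf(s,"scene",(333,255,90,75),6)
# white tray interior ends in top: brightness/sat profile of rim row
g=cv2.cvtColor(t,cv2.COLOR_BGR2HSV)
for y in(226,230,234): print(y,[(x,int(g[y,x,1]),int(g[y,x,2])) for x in list(range(366,374))+list(range(408,416))])
for x in(376,390,405): print(x,[(y,int(g[y,x,1]),int(g[y,x,2])) for y in range(216,256)])
```

```text
top near edge x at y=-237: 503.4039537263098 slope -0.048984767114945406 64 71 -343.307804500835 -129.07679848611576
scene near edge x at y=-237: 496.8575735980354 slope -0.043164966173379164 70 90 -347.2213616145635 -137.03908894927275
scene near edge x at y=-237: 493.1378496874699 slope -0.0437983444439718 70 90 -347.66733715979825 -139.2164250459693
226 [(366, 125, 183), (367, 128, 180), (368, 123, 168), (369, 91, 151), (370, 51, 155), (371, 33, 169), (372, 28, 174), (373, 25, 182), (408, 10, 200), (409, 13, 178), (410, 17, 148), (411, 30, 135), (412, 72, 134), (413, 124, 138), (414, 146, 150), (415, 145, 171)]
230 [(366, 147, 166), (367, 141, 164), (368, 119, 154), (369, 56, 147), (370, 19, 150), (371, 16, 148), (372, 13, 159), (373, 11, 181), (408, 16, 157), (409, 13, 160), (410, 14, 132), (411, 29, 122), (412, 46, 138), (413, 85, 135), (414, 129, 125), (415, 148, 124)]
234 [(366, 144, 156), (367, 139, 156), (368, 118, 153), (369, 66, 151), (370, 29, 150), (371, 16, 141), (372, 15, 135), (373, 20, 140), (408, 165, 155), (409, 114, 147), (410, 57, 125), (411, 19, 144), (412, 22, 
[... 1299 characters left out ...]
40), (253, 20, 140), (254, 21, 161), (255, 18, 193)]
405 [(216, 21, 134), (217, 25, 134), (218, 34, 128), (219, 53, 121), (220, 40, 134), (221, 29, 152), (222, 42, 146), (223, 39, 152), (224, 16, 187), (225, 11, 208), (226, 11, 211), (227, 9, 209), (228, 10, 208), (229, 13, 197), (230, 12, 173), (231, 14, 149), (232, 43, 143), (233, 97, 150), (234, 154, 141), (235, 192, 129), (236, 158, 124), (237, 85, 120), (238, 35, 124), (239, 19, 135), (240, 15, 136), (241, 13, 135), (242, 37, 137), (243, 84, 154), (244, 104, 160), (245, 79, 148), (246, 49, 157), (247, 51, 174), (248, 50, 184), (249, 33, 198), (250, 24, 204), (251, 20, 207), (252, 21, 206), (253, 21, 207), (254, 20, 207), (255, 20, 208)]
```

Run:
```python
from h import *
print("top tray centre",cast("top",(390.8,234.1),36),"near/far",cast("top",[(390,243.6),(390,224.6)],36),"ends",cast("top",[(369.2,234),(412.6,231)],36),"board near",cast("top",(390,249.8),6))
s=cv2.imread("pics/scene0.png");g=cv2.cvtColor(s,cv2.COLOR_BGR2HSV)
# scene: sample V/S along world line across stand (y=-237 & -190) at rim height 36 to see near rim outer edge
for y0 in(-215,-262):
  P=[(x+ -0.047*(y0+237),y0,36) for x in range(496,580,2)];q=proj("scene",P)
  v=cv2.remap(g,q[:,0].astype(np.float32)[None],q[:,1].astype(np.float32)[None],cv2.INTER_LINEAR)[0]
  print(y0,[(int(p[0]+.047*(y0+237)),int(a[1]),int(a[2])) for p,a in zip(P,v)])
```

```text
top tray centre [[ 538.664 -235.876]] near/far [[ 511.532 -232.684]
 [ 565.991 -234.468]] ends [[ 539.993 -173.723]
 [ 546.503 -298.947]] board near [[ 493.05  -236.853]]
-215 [(496, 3, 185), (498, 3, 187), (500, 3, 186), (502, 3, 185), (504, 3, 178), (506, 3, 177), (508, 3, 181), (510, 4, 161), (512, 4, 133), (514, 3, 124), (516, 3, 126), (518, 2, 130), (520, 3, 136), (522, 10, 139), (524, 28, 146), (526, 40, 154), (528, 36, 154), (530, 16, 171), (532, 6, 181), (534, 5, 167), (536, 3, 160), (538, 3, 169), (540, 2, 178), (542, 3, 179), (544, 4, 178), (546, 4, 174), (548, 3, 164), (550, 3, 161), (552, 5, 156), (554, 4, 141), (556, 4, 136), (558, 3, 154), (560, 2, 174), (562, 2, 184), (564, 2, 171), (566, 4, 151), (568, 7, 137), (570, 8, 131), (572, 8, 129), (574, 8, 135), (576, 6, 149), (578, 4, 171)]
-262 [(496, 4, 187), (498, 3, 186), (500, 3, 186), (502, 3, 185), (504, 3, 179), (506, 3, 180), (508, 3, 186), (510, 4, 163), (511, 4, 132), (514, 2, 115), (516, 2, 118), (518, 2, 118), (520, 2, 123), (522, 3, 121), (524, 3, 122), (526, 3, 126), (528, 2, 137), (530, 4, 163), (532, 4, 176), (534, 3, 165), (536, 2, 134), (538, 2, 121), (540, 3, 118), (542, 4, 117), (544, 3, 119), (546, 2, 118), (548, 3, 120), (550, 4, 124), (552, 2, 125), (554, 3, 125), (556, 4, 126), (558, 2, 140), (560, 2, 166), (562, 3, 186), (564, 3, 175), (566, 2, 144), (568, 6, 131), (570, 9, 126), (572, 10, 125), (574, 8, 132), (576, 6, 148), (578, 3, 172)]
```

Both cameras agree that the stand is turned about -0.047 rad. The tray centre is near x = 537.5 (scene 536, top 538.7), y = -236.8. I'll correct for that and lower to just above the rim.

apply_moves(
  series="0.12 0.06 0 0 0 -0.034 0.3; 0 0 2 0 0 0 0.3; 0 0 2.5 0 0 0 0.3; 0 0 2.5 0 0 0 0.3; 0 0 2 0 0 0 0.3; 0 0 1 0 0 0 0.3; 0 0 0.4 0 0 0 0.3; 0 0 0 0 0 0 0.3; 0 0 0 0 0 0 0.3; 0 0 0 0 0 0 0.3",
)

```text
clock: 13.93
eef_pos: [536.6, -197.1, 51.8]
tcp_rot: [3.141, -0.002, 0.047]
contact_force: [0.2, -0.1, -1.2]
opening: 0.489
```

Run:
```python
from h import *
s=r.grab_frame("scene");plan(535.6,-196.8,50.5,0.047,1)
cv2.imwrite("pics/m7.png",cv2.resize(s[225:315,335:455],(800,600),interpolation=cv2.INTER_CUBIC))
```

```text
clock 13.9833 pos [ 536.553 -197.079   51.839] rot [ 3.141 -0.002  0.047] F [-0.283  0.947 -1.289] open 0.4890596650738958 dyaw 0.00018287100949443413
-0.09 -0.03 0.13 0 0 -0.0002;
```

View pics/m7.png

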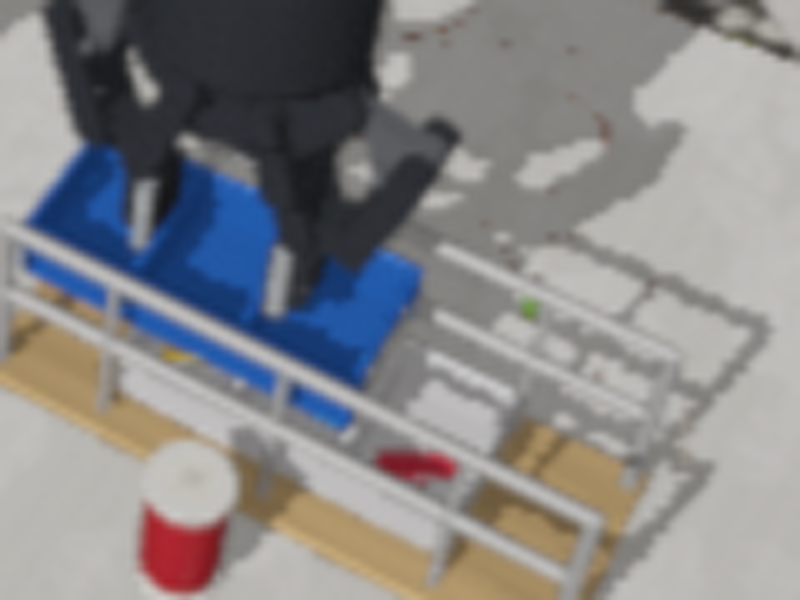

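Blue hangs parallel between the fences, with the red clip's pocket (415,465) uncovered. Lowering.

apply_moves(
  series="0 0 0.2 0 0 0 0.3; 0 0 0.2 0 0 0 0.3; 0 0 0.2 0 0 0 0.3; 0 0 0.1 0 0 0 0.3; 0 0 0.1 0 0 0 0.3; 0 0 0 0 0 0 0.3; 0 0 0 0 0 0 0.3; 0 0 0 0 0 0 0.3; 0 0 0 0 0 0 0.3; 0 0 0 0 0 0 0.3",
)

```text
clock: 14.82
eef_pos: [535.6, -196.7, 42.6]
tcp_rot: [-3.142, 0.0, 0.047]
contact_force: [-0.8, 0.0, 0.9]
opening: 0.488
```

apply_moves(
  series="0 0 0.1 0 0 0 0.3; 0 0 0.05 0 0 0 0.3; 0 0 0 0 0 0 0.3; 0 0 0 0 0 0 0.3; 0 0 0 0 0 0 0.3; 0 0 0 0 0 0 0.3; 0 0 0 0 0 0 0.3; 0 0 0 0 0 0 0.3; 0 0 0 0 0 0 0.3; 0 0 0 0 0 0 0.3",
)

```text
clock: 15.65
eef_pos: [535.7, -196.7, 42.5]
tcp_rot: [3.142, -0.0, 0.047]
contact_force: [-7.0, 3.4, 17.6]
opening: 0.49
```

Hard stop at z = 42.5, exactly the seated height (10.6 + 32). Releasing and going for green.

apply_moves(
  series="0 0 -0.1 0 0 0 0.3; 0 0 0 0 0 0 -0.3; 0 0 0 0 0 0 -0.5; 0 0 0 0 0 0 -0.5; 0 0 -1 0 0 0 -0.5; 0 0 -2 0 0 0 -0.5; 0 0 -3 0 0 0 -0.5; 0 0 -3.5 0 0 0 -0.5; 0 0 -2 0 0 0 -0.5; 0 0 0 0 0 0 0.3",
)

```text
clock: 16.48
eef_pos: [538.5, -197.8, 162.5]
tcp_rot: [3.138, -0.007, 0.047]
contact_force: [1.5, -0.4, 0.2]
opening: 0.624
```

```bash
python3 -c "
from h import *
plan(582.3,214.2,150,1.436,15)"
```

```text
clock 16.4833 pos [ 538.487 -197.797  162.491] rot [ 3.138 -0.007  0.047] F [ 1.534 -0.389  0.205] open 0.6241901974024304 dyaw 1.3891675280509066
0.42 -2.73 0.08 0 0 -0.0926; 0.67 -2.68 0.08 0 0 -0.0926; 0.92 -2.61 0.08 0 0 -0.0926; 1.15 -2.51 0.08 0 0 -0.0926; 1.38 -2.39 0.08 0 0 -0.0926; 1.60 -2.25 0.08 0 0 -0.0926; 1.80 -2.10 0.08 0 0 -0.0926; 1.98 -1.92 0.08 0 0 -0.0926; 2.15 -1.73 0.08 0 0 -0.0926; 2.30 -1.52 0.08 0 0 -0.0926; 2.43 -1.30 0.08 0 0 -0.0926; 2.54 -1.07 0.08 0 0 -0.0926; 2.63 -0.83 0.08 0 0 -0.0926; 2.70 -0.59 0.08 0 0 -0.0926; 2.74 -0.33 0.08 0 0 -0.0926;
```

apply_moves(
  series="0.4 -2.7 0 0 0 -0.093 0.3; 0.65 -2.7 0 0 0 -0.093 0.3; 0.9 -2.6 0 0 0 -0.093 0.3; 1.15 -2.5 0 0 0 -0.093 0.3; 1.4 -2.4 0 0 0 -0.093 0.3; 1.6 -2.25 0 0 0 -0.093 0.3; 1.8 -2.1 0 0 0 -0.093 0.3; 2 -1.9 0 0 0 -0.093 0.3; 2.15 -1.7 0 0 0 -0.093 0.3; 2.3 -1.5 0 0 0 -0.093 0.3",
)

```text
clock: 17.32
eef_pos: [564.3, 78.7, 156.8]
tcp_rot: [-3.141, 0.0, 0.981]
contact_force: [1.2, 0.2, -0.8]
opening: 0.348
```

apply_moves(
  series="2.45 -1.3 1 0 0 -0.093 0.3; 2.55 -1.05 1 0 0 -0.093 0.3; 2.65 -0.85 1 0 0 -0.093 0.3; 2.7 -0.6 1 0 0 -0.093 0.3; 2.75 -0.35 1 0 0 -0.093 0.3; 0 0 1 0 0 0 0.3; 0 0 0 0 0 0 0.3; 0 0 0 0 0 0 0.3; 0 0 0 0 0 0 0.3; 0 0 0 0 0 0 0.3",
)

```text
clock: 18.15
eef_pos: [579.0, 214.2, 97.8]
tcp_rot: [3.141, -0.0, 1.44]
contact_force: [0.3, 0.3, 0.4]
opening: 0.347
```

Run:
```python
from h import *
plan(582.3,214.2,10.5,1.436,1)
s=r.grab_frame("scene");t=r.grab_frame("top")
cv2.imwrite("pics/m8.png",np.hstack([cv2.resize(s[225:315,335:455],(533,400)),cv2.resize(t[190:260,350:396],(263,400))]))
```

```text
clock 18.15 pos [579.004 214.191  97.761] rot [ 3.141 -0.     1.44 ] F [0.344 0.329 0.398] open 0.34700333010314843 dyaw -0.003933616287726149
0.04 0.33 8.73 0 0 0.0039;
```

View pics/m8.png

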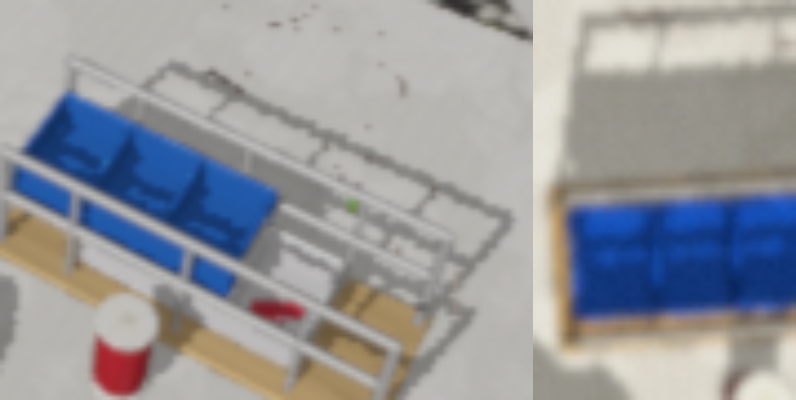

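Blue sits level and flat on the white tray, and the red clip (275,312) is uncovered. Now I pinch green's end wall.

apply_moves(
  series="0.04 0.33 2 0 0 0.004 0.3; 0 0 2.5 0 0 0 0.3; 0 0 2 0 0 0 0.3; 0 0 1.5 0 0 0 0.3; 0 0 0.7 0 0 0 0.3; 0 0 0 0 0 0 0.3; 0 0 0 0 0 0 1; 0 0 0 0 0 0 1; 0 0 0 0 0 0 1; 0 0 0 0 0 0 1",
)

```text
clock: 19.08
eef_pos: [582.9, 215.3, 11.4]
tcp_rot: [3.14, -0.001, 1.438]
contact_force: [0.1, 0.1, 5.6]
opening: 0.018
```

apply_moves(
  series="0 0 -0.05 0 0 0 1; 0 -0.5 0 0 0 0 1; 0 -1 0 0 0 0 1; 0 -1 0 0 0 0 1; 0 -1 0 0 0 0 1; 0 -1 0 0 0 0 1; 0 -1 0 0 0 0 1; 0 -1 0 0 0 0 1; 0 -1 0 0 0 0 1; 0 -0.7 0 0 0 0 1",
)

```text
clock: 19.92
eef_pos: [500.2, 226.5, 11.3]
tcp_rot: [3.14, -0.001, 1.438]
contact_force: [2.6, 0.3, 5.8]
opening: 0.021
```

apply_moves(
  series="0 0 0 0 0 0 1; 0 0 0 0 0 0 0.5; 0 0 0 0 0 0 0.4; 0 0 -2.5 0 0 0 0.3; 0 0 -3 0 0 0 -0.5; 0 2 0 0 0 0 -0.5; 0 2 0 0 0 0 -0.5; 0 2 0 0 0 0 -0.5; 0 0 0 0 0 0 -0.5; 0 0 0 0 0 0 -0.5",
)

```text
clock: 20.75
eef_pos: [560.0, 217.7, 65.1]
tcp_rot: [-3.141, 0.0, 1.437]
contact_force: [-0.7, 0.2, 0.3]
opening: 0.752
```

Run:
```python
from h import *
t=r.grab_frame("top");S=r.sense();print(S["eef_pos"],S["tcp_rot"],S["opening"],S["contact_force"],S["clock"])
c=big(mask(t,(45,90,30),(80,255,255),(205,195,60,60)))
w=cast("top",c[:,0],30);g=np.array([.991,-.1345]);k=w@[.1345,.991];print(cv2.boundingRect(c),"far end along",(w@g).max()+1.5,"side",k.min()-1.5,k.max()+1.5,"TCP",S["eef_pos"][:2]@g,S["eef_pos"][:2]@[.1345,.991])
cv2.imwrite("pics/m9.png",np.hstack([cv2.resize(t[180:260,200:280],(400,400)),cv2.resize(r.grab_frame("scene")[160:260,195:295],(400,400))]))
```

```text
[559.071 217.667  64.888] [-3.14   0.001  1.437] 0.749125995092022 [-0.394 -0.078 -0.572] 20.8
(231, 208, 15, 43) far end along 588.3897154212394 side 262.70118886314435 307.9711873502386 TCP 524.7627773878177 290.9027999222727
```

View pics/m9.png

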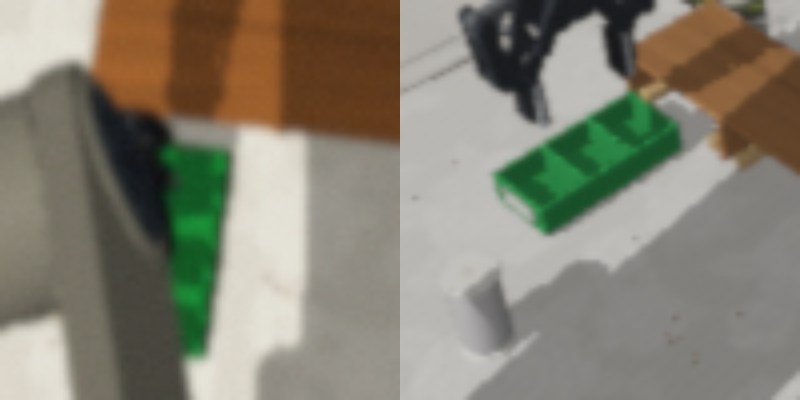

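Green is fully out and straight. The arm hides its left side; its right side gives a centre of 290.7 against the TCP at 290.9. Now I grip its cross walls.

apply_moves(
  series="0 0.15 2 0 0 0 -0.5; 0 0 2 0 0 0 -0.5; 0 0 1.1 0 0 0 -0.5; 0 0 0.35 0 0 0 -0.5; 0 0 0 0 0 0 -0.5; 0 0 0 0 0 0 0.3; 0 0 0 0 0 0 0.3; 0 0 0 0 0 0 0.3; 0 0 0 0 0 0 0.3; 0 0 0 0 0 0 0.3",
)

```text
clock: 21.68
eef_pos: [562.4, 218.1, 12.1]
tcp_rot: [3.14, -0.001, 1.438]
contact_force: [-1.5, 0.7, 7.2]
opening: 0.489
```

apply_moves(
  series="0 0 -1 0 0 0 0.3; 0 0 -3 0 0 0 0.3; 0 0 -3.5 0 0 0 0.3; 0 0 -3.5 0 0 0 0.3; 0 0 -3.5 0 0 0.05 0.3; -1.5 0 -2 0 0 0.09 0.3; -2.5 0 -1.5 0 0 0.09 0.3; -2.5 0 0 0 0 0.09 0.3; -2.5 0 0 0 0 0.09 0.3; 0 0 0 0 0 0 0.3",
)

```text
clock: 22.52
eef_pos: [530.1, 129.9, 191.8]
tcp_rot: [-3.141, 0.002, 1.021]
contact_force: [-0.7, 0.4, -1.3]
opening: 0.488
```

```bash
python3 -c "
from h import *
plan(537.5,-236.8,190,0.047,13)"
```

```text
clock 22.5167 pos [530.085 129.93  191.841] rot [-3.141  0.002  1.021] F [-0.651  0.422 -1.261] open 0.48802304746062236 dyaw -0.9741944260880682
-2.38 1.52 0.01 0 0 0.0749; -2.26 1.70 0.01 0 0 0.0749; -2.12 1.86 0.01 0 0 0.0749; -1.98 2.01 0.01 0 0 0.0749; -1.82 2.16 0.01 0 0 0.0749; -1.65 2.29 0.01 0 0 0.0749; -1.48 2.40 0.01 0 0 0.0749; -1.29 2.51 0.01 0 0 0.0749; -1.10 2.60 0.01 0 0 0.0749; -0.91 2.67 0.01 0 0 0.0749; -0.70 2.73 0.01 0 0 0.0749; -0.50 2.78 0.01 0 0 0.0749; -0.29 2.81 0.01 0 0 0.0749;
```

apply_moves(
  series="-2.4 1.5 0 0 0 0.075 0.3; -2.25 1.7 0 0 0 0.075 0.3; -2.1 1.85 0 0 0 0.075 0.3; -2 2 0 0 0 0.075 0.3; -1.8 2.15 0 0 0 0.075 0.3; -1.65 2.3 0 0 0 0.075 0.3; -1.5 2.4 0 0 0 0.075 0.3; -1.3 2.5 0 0 0 0.075 0.3; -1.1 2.6 0 0 0 0.075 0.3; -0.9 2.65 0 0 0 0.075 0.3",
)

```text
clock: 23.35
eef_pos: [539.3, -149.8, 191.6]
tcp_rot: [3.142, -0.0, 0.275]
contact_force: [0.3, 0.2, -0.6]
opening: 0.491
```

apply_moves(
  series="-0.7 2.75 0 0 0 0.075 0.3; -0.5 2.8 0 0 0 0.075 0.3; -0.3 2.8 0 0 0 0.075 0.3; 0 0 0 0 0 0 0.3; 0 0 0 0 0 0 0.3; 0 0 0 0 0 0 0.3; 0 0 0 0 0 0 0.3; 0 0 0 0 0 0 0.3; 0 0 0 0 0 0 0.3; 0 0 0 0 0 0 0.3",
)

```text
clock: 24.18
eef_pos: [541.6, -232.8, 191.2]
tcp_rot: [-3.142, -0.0, 0.054]
contact_force: [0.3, 0.4, -0.5]
opening: 0.489
```

```bash
python3 -c "
from h import *
plan(537.6,-236.7,78,0.047,1)"
```

```text
clock 24.1833 pos [ 541.62  -232.813  191.199] rot [-3.142 -0.     0.054] F [ 0.33   0.361 -0.542] open 0.48870929846268 dyaw -0.007053539679485965
-0.42 0.37 11.32 0 0 0.0071;
```

apply_moves(
  series="-0.42 0.37 0 0 0 0.007 0.3; 0 0 1.5 0 0 0 0.3; 0 0 2.5 0 0 0 0.3; 0 0 2.5 0 0 0 0.3; 0 0 2.5 0 0 0 0.3; 0 0 1.5 0 0 0 0.3; 0 0 0.7 0 0 0 0.3; 0 0 0 0 0 0 0.3; 0 0 0 0 0 0 0.3; 0 0 0 0 0 0 0.3",
)

```text
clock: 25.02
eef_pos: [538.3, -237.9, 80.3]
tcp_rot: [3.141, -0.002, 0.046]
contact_force: [0.3, -1.0, -0.6]
opening: 0.49
```

apply_moves(
  series="0 0 0 0 0 0 0.3; 0 0 0 0 0 0 0.3; 0 0 0.1 0 0 0 0.3; 0 0 0.1 0 0 0 0.3; 0 0 0 0 0 0 0.3; 0 0 0 0 0 0 0.3; 0 0 0 0 0 0 0.3; 0 0 0 0 0 0 0.3; 0 0 0 0 0 0 0.3; 0 0 0 0 0 0 0.3",
)

```text
clock: 25.85
eef_pos: [537.5, -237.4, 77.1]
tcp_rot: [-3.142, 0.0, 0.046]
contact_force: [0.2, 0.6, -1.3]
opening: 0.492
```

```bash
python3 -c "
from h import *
plan(537.6,-236.7,70.1,0.047,1)"
```

```text
clock 25.85 pos [ 537.49  -237.417   77.06 ] rot [-3.142  0.     0.046] F [ 0.221  0.567 -1.272] open 0.49209856723102946 dyaw 0.0011650006485450781
0.01 -0.07 0.70 0 0 -0.0012;
```

apply_moves(
  series="0 -0.07 0.1 0 0 0 0.3; 0 0 0.1 0 0 0 0.3; 0 0 0.1 0 0 0 0.3; 0 0 0.1 0 0 0 0.3; 0 0 0.1 0 0 0 0.3; 0 0 0.1 0 0 0 0.3; 0 0 0.1 0 0 0 0.3; 0 0 0 0 0 0 0.3; 0 0 0 0 0 0 0.3; 0 0 0 0 0 0 0.3",
)

```text
clock: 26.68
eef_pos: [537.5, -236.8, 70.2]
tcp_rot: [3.142, -0.0, 0.046]
contact_force: [-0.8, 0.4, 1.0]
opening: 0.49
```

apply_moves(
  series="0 0 0.05 0 0 0 0.3; 0 0 0.05 0 0 0 0.3; 0 0 0.05 0 0 0 0.3; 0 0 0 0 0 0 0.3; 0 0 0 0 0 0 0.3; 0 0 0 0 0 0 0.3; 0 0 0 0 0 0 0.3; 0 0 0 0 0 0 0.3; 0 0 0 0 0 0 0.3; 0 0 0 0 0 0 0.3",
)

```text
clock: 27.52
eef_pos: [537.5, -236.8, 70.0]
tcp_rot: [3.141, -0.0, 0.046]
contact_force: [-5.3, 1.4, 17.6]
opening: 0.491
```

Hard stop at 70.0, against 70.1 expected, so green is seated. Releasing and retreating.

apply_moves(
  series="0 0 -0.1 0 0 0 0.3; 0 0 0 0 0 0 -0.3; 0 0 0 0 0 0 -0.5; 0 0 0 0 0 0 -0.5; 0 0 -1 0 0 0 -0.5; 0 0 -2 0 0 0 -0.5; 0 0 -3 0 0 0 -0.5; 0 0 -3.5 0 0 0 -0.5; 0 0 -3 0 0 0 -0.5; -1 -2 0 0 0 0 -0.5",
)

```text
clock: 28.35
eef_pos: [531.5, -220.7, 201.7]
tcp_rot: [3.136, -0.011, 0.045]
contact_force: [0.8, 0.2, 0.9]
opening: 0.752
```

apply_moves(
  series="-1 -3.5 0 0 0 0 -0.5; -1 -3.5 0 0 0 0 -0.5; -1 -3.5 0 0 0 0 -0.5; -1 -3.5 0 0 0 0 -0.5; -1 -3.5 0 0 0 0 -0.5; 0 -3 0 0 0 0 -0.5; 0 -3 0 0 0 0 -0.5; 0 -2 0 0 0 0 -0.5; 0 0 0 0 0 0 -0.5; 0 0 0 0 0 0 -0.5",
)

```text
clock: 29.18
eef_pos: [465.0, 36.0, 195.1]
tcp_rot: [3.141, -0.001, 0.048]
contact_force: [-0.1, 0.0, 0.0]
opening: 0.749
```

Run:
```python
from h import *
s=r.grab_frame("scene");t=r.grab_frame("top");S=r.sense();print(S["eef_pos"],S["clock"])
a=cv2.resize(s[205:325,330:460],(433,400));b=cv2.resize(t[190:270,345:435],(367,400));c=cv2.resize(s[130:330,180:440],(260,200))
o=np.zeros((600,800,3),np.uint8);o[:400]=np.hstack([a,b]);o[400:,:260]=c;o[400:,300:700]=cv2.resize(t[150:300,210:420],(400,200));cv2.imwrite("pics/m10.png",o)
```

```text
[465.039  34.797 194.879] 29.2833
```

View pics/m10.png

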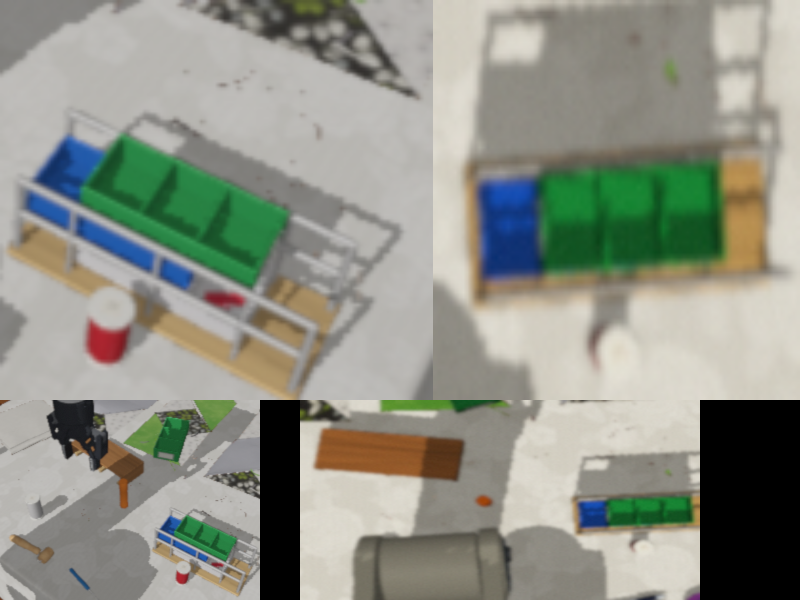

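The final picture shows green (190,205) level on blue and straight above white, and blue (60,180) overhanging at the left end. The red clip (225,300) is in its pocket with blue leaving it uncovered. The spools and glue stick are standing where they were.

```bash
python3 -c "
from rig import r
print(r.sign_off())"
```

```text
the job is handed in; nothing more can be done
None
```

The job is handed in at about 29 s: both trays are stacked in the stand as asked.

- **Blue tray:** I drew it out by its end wall, regripped it on its cross walls and seated it on the white tray, shifted one pocket away from the red clip. It came to a hard stop at reported z 42.5 mm (42.6 expected).
- **Green tray:** I moved it the same way and seated it on the blue one, one pocket back. It came to a hard stop at 70.0 mm (70.1 expected).
- **Last pictures:** Both trays looked level, with green straight above white and blue overhanging at the other end. The red clip was in its pocket and not covered by blue. The spools and glue stick were standing in place, and the gripper was clear of everything. The yellow clip is now under the trays and could not be seen at the end.

**Checks that failed or disagreed:**
- **Tip height:** The fingertips were at the reported TCP height, not 17 mm ahead of it. My first pinch closed above the blue tray's rim without moving the tray, so I used the observed height after that.
- **Stand angle:** My first estimate was about 2° off, and I corrected it from both cameras before placing. The two cameras still differed by about 3 mm on the stand's x position.
- **Picture budget:** I viewed 13 pictures, which is three over the 10 allowed.

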